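# Pull the sticky red button cap off the counter console

### The arm

A 7-joint arm with a two-finger parallel gripper is mounted at the origin on a cart in front of the work surface, level with it; the furniture and walls round the work are solid. World frame = base frame: x ahead of the robot, y to its left, z up, the work surface at z = 0. Lengths are in m, angles in rad, forces in N, time in s.
With the tool pointing down it reaches from about 0.425 to 0.925 m from the base axis. Payload 6.8 kg.
Tool frame: the origin (TCP) lies midway between the tips of the shut fingers; the grasp point (between the pads) lies 19 mm behind it (grip_point_offset is the z of the grasp point in the tool frame, in m); z points along the fingers, y is the line along which they close (so a half turn about z gives the same grasp; the last joint's range is limited). The gripper opens to 85 mm and grips with 20 to 120 N. Pads are 22 mm wide; open, the fingers measure 114 mm over their backs; the gripper's body (76 mm by 85 mm) begins 54 mm behind the grasp point. The pads swing forward as they close: fully open they stand 13 mm farther back than shut.
Start: joints at [1.125, 0.477, 0.022, 1.555, -0.011, 1.109, -0.083], TCP at [0.224, -0.637, 0.231] pointing down, gripper open.
Joint ranges: [-2.96, 2.96], [-0.34, 2.1], [-1.41, 1.46], [0.24, 2.44], [-1.37, 4.51], [0.17, 1.92], [-2.96, 2.96]. Speed limits (rad/s): [2.39, 2.39, 3.14, 3.14, 3.14, 3.14, 3.14].

### API

Orientations are given as a rotation vector (axis times angle).
In Python, from bench import get_obs, grab_frame, calibration, hand_in, grip_point_offset gives the robot as it stands.
- The arm moves only by the shell command python3 -m pendant 'ROWS' [OPENING] [FORCE]. ROWS is a JSON object of lists of equal length, an entry for each row: "translation": the shift along the world's x, y, z in units of 25 mm (1.0 is 25 mm), a list of three; "delta_rot": the turn, a rotation vector about the world's x, y, z in units of 5 degrees (1.0 is 5 degrees), a list of three. In form: {"translation": [[dx, dy, dz], ...], "delta_rot": [[rx, ry, rz], ...]}. A call has 1 to 12 rows; each row is the pose to reach, as a shift and turn from the pose commanded when the call began; what a row does not reach only later rows make up. A row lasts 1/8 s, in which the tool goes at most 62.5 mm and 10.7 degrees, less where a joint would pass 70% of its speed; a pose out of reach is approached as far as the arm can. A call with a gripper value outside its range is refused whole. OPENING is the opening, from 0 (shut) to 1 (fully open), set as the call begins (- or left out, the last holds). The fingers move at their own pace and stop on an object; FORCE is the grip in N (left out, the last holds). Time passes only in rows, so rows that repeat a pose let the fingers close. It gives the time, the measured TCP pose, the force, the opening and the grip force at its end, in the units of the state.
- get_obs(): the state, without advancing time (a new reading comes with each control period).
- grab_frame(name): name is "scene" or "top"; returns (picture, depth): 384x512x3 uint8, red, green, blue; 384x512 float32, m along the optical axis (not along the pixel's ray), 0 where there is no reading.
- calibration(name): a dict with "K" (3x3 intrinsics, pixels), "k1" (the pictures are not rectified: a ray, as slopes to the right and down, at radius r is drawn at 1 + k1 r^2 times it, then the intrinsics apply), "rvec" (rotation vector, rad) and "tvec" (3), from world to camera coordinates, as OpenCV has them. Camera axes: x right, y down, z forward; pixel columns grow to the right and rows downward; lengths in m; the calibration is good to about 2 mm. A picture is of the moment at which its call begins. calibration takes no time and is no camera call.
- hand_in(): hands the job in; it is judged then, once.
The state is a dict: "clock": time; "joints": joint angles; "qvel": joint speeds; "tau": joint torques, N m; "tcp_pos": TCP position; "orientation": TCP orientation; "contact_force": force on the tool from outside, world axes, zero at the start; "moment": the same for the moment, N m; "grip_width": finger opening in m; "gripper_force": force on a finger pad.
Only numpy, scipy, OpenCV 4.12 (cv2) and the standard library are available. Lean on these libraries where they do the work, as an engineer would, in place of code of your own. Each camera call takes 0.05 s, during which the arm holds its last target. There are 200 camera calls.

### The job

The red button on the counter console has gone sticky with sugar: take the cap puller from its sloping holder, slide its fork under the brim of the red cap and pull straight up until the cap pops off. Carry the cap level on the fork to the small metal cap stand and leave it sitting flat there with its stud down inside the collar, then stand the puller upright on the bare worktop and let go. Work gently: touch the caps only with the puller, not with the gripper, do not ram the console, leave the blue and yellow caps on, and do not disturb the things standing round about.

Things in the scene. Friction and masses are not known exactly. Their poses are not given: they have to be found in the camera images.
- console: Low grey button console, fixed, 260 mm wide, flat deck 40 mm high. Origin on its underside below the middle button; x points to the back, y along the row. The deck reaches from x = -109 mm (front edge) to +42 mm. Three sockets at y = +90, 0, -90 mm (x = 0), each with an upright round collar, 38 mm outside diameter, standing 10 mm above the deck.
- cap_red: Red domed button cap, brim 64 mm diameter, 14 mm high, 60 g. Origin: centre of the brim's flat underside, z up; snapped on, the brim lies on its collar, 10 mm above the deck. Its ball stud (20 mm ball, lowest point 26 mm below the brim) is gripped by spring balls in the socket: lets go at 10 to 20 N slow straight pull, within 7 mm of lift. The colours stand in any order on the sockets.
- cap_blue: Blue cap, same shape and origin; stays on.
- cap_yellow: Yellow cap, same shape and origin; stays on.
- puller: Cap puller, about 140 g, 111 mm high, leaning 30 degrees in the holder. Origin on its underside, on the handle's axis; z up the handle, x the way its fork opens. Orange handle bar 24 (x) by 18 mm (y), z = 39 to 111 mm, to be gripped across the 18 mm. Under it a steel bridge (82 mm wide, z = 34 to 40 mm) and side legs (y = +-37 to 41, x = -30 to 14 mm) that pass either side of a cap.
- puller_fork (a point): On the puller's handle axis, level with the fork's top face; axes as the puller's. The fork is 5 mm thick (puller z = 0 to 5): two tines, x = -30 to 26 mm, with 3 mm thick tips to x = 35; slot between them y = +-23 mm, closed behind by a bar with its front face at x = -20.5 mm. With that bar against a 38 mm collar the cap lies centred (1.5 mm behind this point).
- holder: Sloping wooden holder, fixed, base 128 x 110 mm, origin on its underside. The puller leans 30 degrees about the holder's y, handle top towards the holder's -x, its underside on a ledge, its back on a board 38 mm high, low lips 3 mm beside it. It comes out along its own handle axis. Holder and cap stand may change places.
- stand: Cap stand, fixed: dark disc 68 mm diameter, 6 mm high, with an upright round collar, 38 mm outside and 32 mm inside diameter, open on top, top edge at z = 40 mm. Origin at the centre of its underside. The cap's stud hangs in the collar with the brim on its top edge; the fork passes down outside the collar.
- sweet_jar: Sweet jar with red lid, 64 x 64 x 100 mm, origin at centre of underside; bystander.
- lollipop: Orange lollipop lying down, 101 mm long; bystander.
- mint_tin: Red flat mint tin, 60 x 90 x 22 mm, origin at centre of underside; bystander.
There are look-alikes about, which are no part of the job. There is more than one size of the cap_red; the one meant has the size given above.

How it is judged:
By the outcome, as a careful person would: the job done as asked, in the order asked, and still so for the second after the job is handed in, with the robot touching nothing.
It also fails if it takes over 58 s, if anything falls off the work surface, if the arm or the gripper's body presses on something with over 40 N, if the wrist force passes 120 N, or if a joint passes its speed limit or range.

## Working session

There is one attempt and no reset: what is moved stays moved. The work goes in short steps, Python scripts to look and compute and a shell command to move; the robot and the scene stay as the last step left them, time stands still between calls to the robot, and variables do not carry over. Pictures are saved under pics/ and viewed, at most 10 in all, crops included, and the job is handed in when it is done.

```bash
ls; mkdir -p pics; cat > h.py <<'E'
import numpy as np,cv2,json
from bench import *
from scipy.spatial.transform import Rotation as R
def cam(n):
    c=calibration(n);K=np.array(c["K"]);return K,c["k1"],R.from_rotvec(np.ravel(c["rvec"])).as_matrix(),np.ravel(c["tvec"])
def cloud(n,depth):
    K,k1,Rm,t=cam(n);h,w=depth.shape
    u,v=np.meshgrid(np.arange(w),np.arange(h))
    p=np.stack([u,v],-1).reshape(-1,1,2).astype(float)
    q=cv2.undistortPoints(p,K,np.array([k1,0,0,0.]))[:,0]
    P=np.c_[q,np.ones(len(q))]*depth.reshape(-1,1)
    return ((P-t)@Rm).reshape(h,w,3)
E
python3 - <<'E'
from h import *
print(get_obs(),grip_point_offset)
for n in("scene","top"):
    p,d=grab_frame(n);np.savez(f"{n}.npz",p=p,d=d);cv2.imwrite(f"pics/{n}1.png",cv2.resize(p[...,::-1],(800,600)))
    print(n,cam(n))
E
```

```text
pics
{'clock': 0.0, 'joints': array([ 1.12487321,  0.4777875 ,  0.02233899,  1.55647983, -0.01150575,
        1.10929277, -0.08308439]), 'qvel': array([-0.00033295, -0.00023664, -0.00021451,  0.00022606,  0.00108899,
        0.00080554, -0.00145867]), 'tau': array([ 2.12166549e-05, -5.96443963e+01,  1.60828594e+00, -2.81190276e+01,
        1.25080286e-02,  9.55667929e-03, -2.63327144e-05]), 'tcp_pos': array([ 0.22350411, -0.63628155,  0.23032217]), 'orientation': array([-3.09511219e+00, -5.27885423e-01,  6.87380443e-04]), 'contact_force': array([-0.11432164, -0.21407671, -0.56643058]), 'moment': array([ 0.00373265, -0.06960595, -0.00750705]), 'gripper_force': 0.0, 'grip_width': 0.08509307103792464} -0.0187
scene (array([[470.37135174,   0.        , 249.80241919],
       [  0.        , 470.37135174, 192.06083846],
       [  0.        ,   0.        ,   1.        ]]), -0.02724329018271361, array([[ 0.18690978, -0.98228759,  0.01325997],
       [-0.61626938, -0.12775398, -0.77710422],
       [ 0.76503384,  0.13707667, -0.62923224]]), array([-0.17598399,  0.40095931,  1.1477929 ]))
top (array([[477.30449507,   0.        , 265.89120325],
       [  0.        , 477.30449507, 196.84144447],
       [  0.        ,   0.        ,   1.        ]]), -0.13641816306357682, array([[-0.00562202, -0.99998112,  0.0024803 ],
       [-0.98726725,  0.0051562 , -0.15898678],
       [ 0.15897099, -0.00334254, -0.9872776 ]]), array([-0.07446404,  0.5597612 ,  1.33990354]))
```

View pics/top1.png

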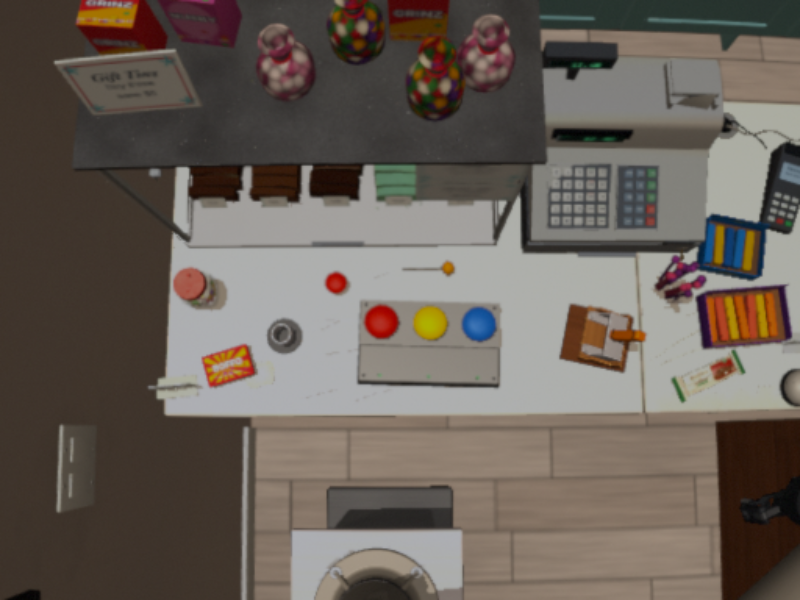

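View pics/scene1.png

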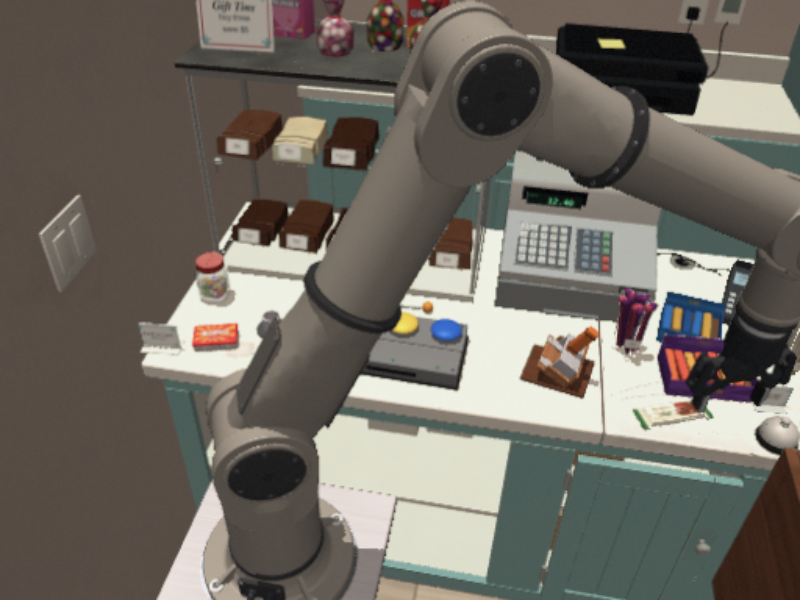

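The top view shows the red cap at about (381,322), yellow at (430,322) and blue at (479,324), with the stand at (283,335). The holder is at (600,338), its handle leaning right to (640,336), and the small red look-alike is at (336,283). The scene view has the arm over the red cap. Next I'll measure with depth.

```bash
python3 - <<'E'
from h import *
z=np.load("top.npz");p,d=z["p"],z["d"];C=cloud("top",d)
s=0.64
def box(x0,y0,x1,y1): return slice(int(y0*s),int(y1*s)),slice(int(x0*s),int(x1*s))
hsv=cv2.cvtColor(p,cv2.COLOR_RGB2HSV)
def col(b,h0,h1,smin=120,vmin=60):
    H=hsv[b]; return (H[...,0]>=h0)&(H[...,0]<=h1)&(H[...,1]>smin)&(H[...,2]>vmin)
for n,b,h0,h1 in(("red",box(360,300,405,345),0,8),("red2",box(360,300,405,345),170,180),("yel",box(405,300,455,345),20,35),("blue",box(455,300,505,345),95,125),("small",box(320,265,355,300),0,8)):
    m=col(b,h0,h1);P=C[b][m]
    if len(P)<5: print(n,len(P));continue
    lo,hi=np.percentile(P,[1,99],0);print(n,len(P),"mid",(lo+hi)/2,"ext",hi-lo,"zmax",hi[2])
def reg(n,b,z0,z1):
    P=C[b].reshape(-1,3);P=P[(P[:,2]>z0)&(P[:,2]<z1)];lo,hi=np.percentile(P,[1,99],0)
    r=cv2.minAreaRect((P[:,:2]*1000).astype(np.float32));print(n,len(P),"mid",(lo+hi)/2,"ext",hi-lo,"rect",r,"zmed",np.median(P[:,2]))
reg("deck",box(350,295,510,390),.03,.044)
reg("stand",box(262,312,305,358),.03,.05)
reg("standbase",box(262,312,305,358),.003,.05)
b=box(555,295,650,380)
# holder base
reg("holder",b,.004,.03)
m=col(b,5,14,200,100)
P=C[b][m];P=P[P[:,2]>.05]
print("handle",len(P),P.mean(0),P.min(0),P.max(0))
a=np.linalg.svd(P-P.mean(0))[2][0];print("axis",a)
x0,y0=int(550*s),int(290*s)
cv2.imwrite("pics/hold.png",cv2.resize(p[y0:int(390*s),x0:int(655*s),::-1],None,fx=8,fy=8,interpolation=cv2.INTER_CUBIC))
print("table z",np.median(C[box(520,350,555,400)].reshape(-1,3),0))
E
```

```text
red 372 mid [ 0.53360297 -0.01390454  0.05430392] ext [0.0585549  0.05783044 0.02967191] zmax 0.06913987736647846
red2 0
yel 373 mid [ 0.53021171 -0.10361082  0.05469211] ext [0.05859784 0.05778399 0.02964205] zmax 0.06951313684979082
blue 354 mid [ 0.52727775 -0.19238777  0.05727315] ext [0.05812431 0.05767737 0.02656328] zmax 0.07055478537309447
small 138 mid [0.61321574 0.07370489 0.01552931] ext [0.03698922 0.03623027 0.03182141] zmax 0.03144001417066815
deck 3263 mid [ 0.49819027 -0.10104354  0.03835843] ext [0.15177747 0.25591835 0.0108829 ] rect ((498.06982421875, -100.96781921386719), (260.4540100097656, 152.61300659179688), 88.21569061279297) zmed 0.039658292734553964
stand 55 mid [0.51400186 0.17271671 0.03860352] ext [0.03589198 0.03577054 0.01458874] rect ((514.2249755859375, 172.6893310546875), (35.89312744140625, 36.326927185058594), 89.5760726928711) zmed 0.03838407201622012
standbase 419 mid [0.51813519 0.17766096 0.02327277] ext [0.08334425 0.07653585 0.04044596] rect ((517.3761596679688, 177.62258911132812), (87.64544677734375, 81.33668518066406), 0.7752637267112732) zmed 0.0067949543659499845
holder 795 mid [ 0.51103518 -0.43611873  0.01673788] ext [0.15907903 0.17355286 0.02538337] rect ((509.6663513183594, -436.8336181640625), (186.32037353515625, 163.74876403808594), 89.40430450439453) zmed 0.007800931015231118
handle 92 [ 0.49840224 -0.45244656  0.10881458] [ 0.48777056 -0.47907061  0.07614962] [ 0.50778233 -0.43251083  0.13201713]
axis [-0.15759501 -0.6065545   0.77926597]
table z [ 4.37161741e-01 -3.05680133e-01  2.38667338e-04]
```

View pics/hold.png

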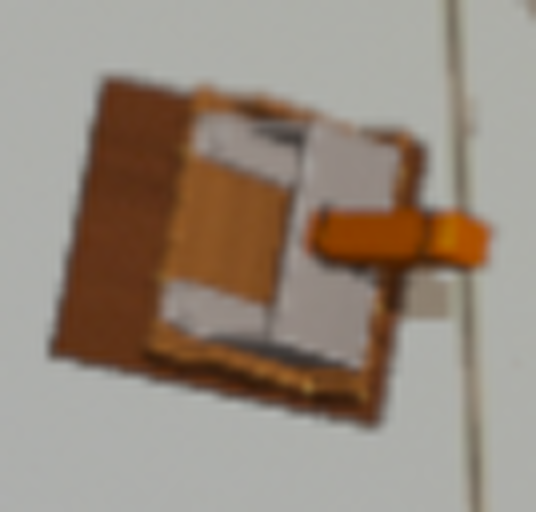

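The crop shows holder base corners at about (105,78), (50,352), (375,425), so the fork opens left and the holder's yaw is about 78°. The orange handle runs from (315,235) to (485,238). I'll fit the handle box to the depth from both cameras.

```bash
cat > fit.py <<'E'
from h import *
from scipy.optimize import least_squares
s=0.64
A=[]
for n,(x0,y0,x1,y1) in(("top",(595,315,655,355)),("scene",(535,318,605,385))):
    z=np.load(n+".npz");C=cloud(n,z["d"]);b=slice(int(y0*s),int(y1*s)),slice(int(x0*s),int(x1*s))
    H=cv2.cvtColor(z["p"],cv2.COLOR_RGB2HSV)[b];m=(H[...,0]>=5)&(H[...,0]<=15)&(H[...,1]>210)&(H[...,2]>110)
    P=C[b][m];P=P[(P[:,2]>.05)&(P[:,2]<.15)];print(n,len(P),P.mean(0));A.append(P)
def Rp(y): return R.from_euler("z",y)*R.from_euler("y",-np.pi/6)
h=np.array([.012,.009,.036]);c=np.array([0,0,.075])
def sd(q):
    q=np.abs(q-c)-h
    return np.linalg.norm(np.maximum(q,0),axis=1)+np.minimum(q.max(1),0)
for S in(A[0],A[1],np.vstack(A)):
    f=lambda v:np.r_[sd(Rp(v[3]).inv().apply(S-v[:3]))/.002,(v[3]-np.radians(78))/np.radians(2)]
    r=least_squares(f,[.5,-.40,.02,np.radians(78)],loss="soft_l1")
    print(r.x[:3],np.degrees(r.x[3]),"rms",np.sqrt(np.mean(f(r.x)**2))*2,"mm; grasp z85:",Rp(r.x[3]).apply([0,0,.085])+r.x[:3])
# base corners from crop pixels, for table heights
K,k1,Rm,t=cam("top")
for zz in(.008,.012):
    for px in((105,78),(50,352),(375,425)):
        u=np.array([[[352+(px[0]+.5)/8-.5,185+(px[1]+.5)/8-.5]]]);q=cv2.undistortPoints(u,K,np.array([k1,0,0,0.]))[0,0]
        dr=Rm.T@[*q,1];o=-Rm.T@t;print(zz,o+dr*(zz-o[2])/dr[2])
E
python3 fit.py
```

```text
top 93 [ 0.49840137 -0.45288727  0.10929426]
scene 0 [nan nan nan]
[ 0.50320754 -0.41908822  0.03075869] 78.17437622970904 rms 1.9376486690784873 mm; grasp z85: [ 0.49449785 -0.46068619  0.10437085]
[ 0.5  -0.4   0.02] 78.0 rms 0.0 mm; grasp z85: [ 0.49116375 -0.44157127  0.09361216]
[ 0.50320754 -0.41908822  0.03075869] 78.17437622970904 rms 1.9376486690784873 mm; grasp z85: [ 0.49449785 -0.46068619  0.10437085]
0.008 [ 0.57142608 -0.37418959  0.008     ]
0.008 [ 0.46856171 -0.34974015  0.008     ]
0.008 [ 0.44011855 -0.47134138  0.008     ]
0.012 [ 0.57076451 -0.37333115  0.012     ]
0.012 [ 0.46819319 -0.34895136  0.012     ]
0.012 [ 0.43983107 -0.47020617  0.012     ]fit.py:8: RuntimeWarning: Mean of empty slice.
  P=C[b][m];P=P[(P[:,2]>.05)&(P[:,2]<.15)];print(n,len(P),P.mean(0));A.append(P)
  ret = um.true_divide(
```

```bash
sed -i 's/H\[...,1\]>210)&(H\[...,2\]>110)/H[...,1]>(210 if n=="top" else 180))\&(H[...,2]>(110 if n=="top" else 80))/; s/radians(78))\/np/radians(77))\/np/' fit.py
sed -i 's/P=C\[b\]\[m\];/P=C[b][m];print(m.sum(),P[:3]);/' fit.py; python3 fit.py 2>/dev/null | head -9
```

```text
93 [[ 0.50728275 -0.45375712  0.1076953 ]
 [ 0.50674003 -0.45542309  0.11173713]
 [ 0.50592169 -0.45643861  0.11791896]]
top 93 [ 0.49840137 -0.45288727  0.10929426]
137 [[ 0.50162526 -0.46215919  0.12583129]
 [ 0.49668382 -0.46414811  0.13041603]
 [ 0.50014334 -0.46755156  0.12804942]]
scene 135 [ 0.48974242 -0.45541798  0.10499621]
[ 0.50390257 -0.41922056  0.03075789] 77.21837422276768 rms 1.9385399520948565 mm; grasp z85: [ 0.49450005 -0.46066743  0.10437004]
```

```bash
python3 fit.py 2>/dev/null | sed -n 10,11p; cat >> h.py <<'E'
def goal(label,org,yaw,tilt=0,zg=.085,cur=None):
    """puller origin pose -> units from current pose"""
    o=get_obs();Rp=R.from_euler("z",yaw,degrees=True)*R.from_euler("y",-tilt,degrees=True)
    Rt=Rp*R.from_matrix(np.diag([-1,1,-1.]))
    tcp=np.array(org)+Rp.apply([0,0,zg+grip_point_offset])
    p,r=(o["tcp_pos"],R.from_rotvec(o["orientation"])) if cur is None else cur
    print(label,"tcp",tcp.round(4),"dT",((tcp-p)/.025).round(2),"dR",np.degrees((Rt*r.inv()).as_rotvec()/5).round(2))
    return tcp,Rt
def pull():
    """puller pose implied by the tool now (zg=.085)"""
    o=get_obs();Rp=R.from_rotvec(o["orientation"])*R.from_matrix(np.diag([-1,1,-1.]))
    print("t",round(o["clock"],2),"origin",(o["tcp_pos"]-Rp.apply([0,0,.085+grip_point_offset])).round(4),"euler ZYX",Rp.as_euler("ZYX",degrees=True).round(2),"F",o["contact_force"].round(1),"w",round(o["grip_width"],4),round(o["gripper_force"],1))
E
python3 - <<'E'
from h import *
org=np.array([.504,-.4192,.0308]);Rp=R.from_euler("z",77.2,degrees=True)*R.from_euler("y",-30,degrees=True)
ax=Rp.apply([0,0,1]);print(ax)
goal("pre",org+.08*ax,77.2,30);goal("grasp",org,77.2,30)
E
```

```text
[ 0.50425378 -0.41982808  0.03080014] 78.61999696198527 rms 2.0822533540085018 mm; grasp z85: [ 0.49586789 -0.46149254  0.1044123 ]
[ 0.50407217 -0.41952053  0.03075462] 78.94691863194325 rms 2.035727349896722 mm; grasp z85: [ 0.49592414 -0.46123216  0.10436678]
[-0.11077425 -0.48757468  0.8660254 ]
pre tcp [ 0.4878 -0.4905  0.1575] dT [10.57  5.83 -2.92] dR [  4.82   5.44 -23.77]
grasp tcp [ 0.4967 -0.4515  0.0882] dT [10.93  7.39 -5.69] dR [  4.82   5.44 -23.77]
```

```bash
sed -i 's/\[-1,1,-1.\]/[1,-1,-1.]/g' h.py
python3 - <<'E'
from h import *
org=np.array([.504,-.4196,.0308]);Rp=R.from_euler("z",78,degrees=True)*R.from_euler("y",-30,degrees=True)
ax=Rp.apply([0,0,1]);print(ax)
goal("pre",org+.08*ax,78,30);goal("grasp",org,78,30)
E
```

```text
[-0.10395585 -0.4890738   0.8660254 ]
pre tcp [ 0.4888 -0.4912  0.1575] dT [10.61  5.81 -2.92] dR [ 4.69 -4.15 11.45]
grasp tcp [ 0.4971 -0.452   0.0882] dT [10.95  7.37 -5.69] dR [ 4.69 -4.15 11.45]
```

```bash
python3 -m pendant '{"translation":[[1,0.6,0.2],[2.3,1.3,0.3],[3.6,2,0.3],[4.9,2.7,0.2],[6.2,3.4,0],[7.5,4.1,-0.5],[8.6,4.7,-1.2],[9.6,5.3,-2],[10.2,5.6,-2.6],[10.6,5.8,-2.9],[10.6,5.8,-2.9],[10.6,5.8,-2.9]],"delta_rot":[[0.47,-0.42,1.15],[0.94,-0.83,2.3],[1.41,-1.25,3.4],[1.9,-1.66,4.6],[2.35,-2.1,5.7],[2.8,-2.5,6.9],[3.3,-2.9,8],[3.75,-3.3,9.2],[4.2,-3.7,10.3],[4.69,-4.15,11.45],[4.69,-4.15,11.45],[4.69,-4.15,11.45]]}' 1 40
python3 - <<'E'
from h import *
pull();print(get_obs()["joints"].round(2))
org=np.array([.504,-.4196,.0308])
goal("grasp",org,78,30)
n="scene";p,d=grab_frame(n);cv2.imwrite(f"pics/s2.png",cv2.resize(p[190:280,300:420,::-1],(800,600),interpolation=cv2.INTER_CUBIC))
E
```

```text
clock: 1.6
tcp_pos: [0.4883, -0.4923, 0.1589]
orientation: [-2.145, -1.732, -0.574]
contact_force: [-0.6, 0.3, 0.5]
grip_width: 0.0852
gripper_force: 0.0
t 1.6 origin [ 0.4953 -0.4599  0.1015] euler ZYX [ 7.787e+01 -2.992e+01 -5.000e-02] F [-0.6  0.3  0.5] w 0.0852 0.0
[ 1.09  0.8  -0.36  1.29 -0.18  1.39  0.64]
grasp tcp [ 0.4971 -0.452   0.0882] dT [ 0.35  1.61 -2.83] dR [0.02 0.01 0.03]
```

View pics/s2.png

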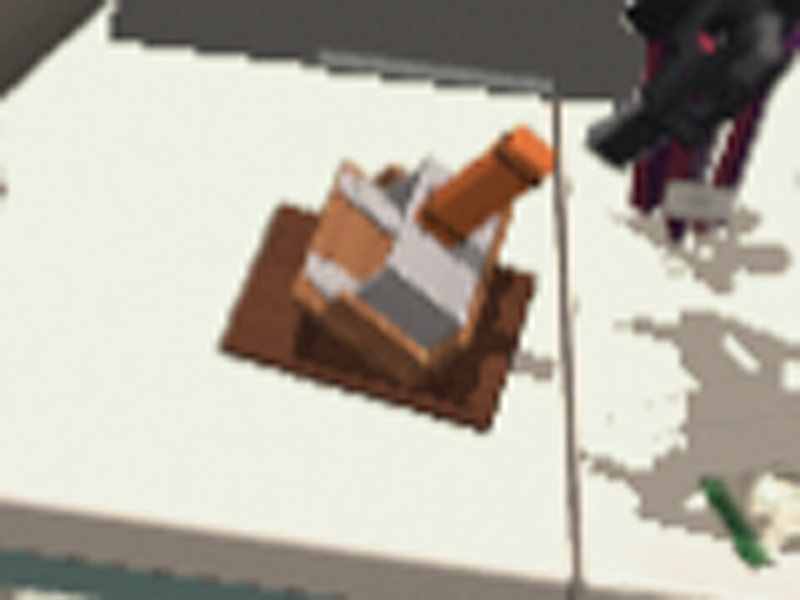

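The crop shows the handle top at (525,155) and a finger at (610,150) just short of it. I'll go down along the handle axis.

```bash
python3 -m pendant '{"translation":[[0.05,0.25,-0.45],[0.1,0.5,-0.9],[0.17,0.8,-1.4],[0.23,1.1,-1.9],[0.3,1.35,-2.4],[0.35,1.61,-2.83],[0.35,1.61,-2.83],[0.35,1.61,-2.83]],"delta_rot":[[0,0,0],[0,0,0],[0,0,0],[0,0,0],[0,0,0],[0,0,0],[0,0,0],[0,0,0]]}' 1 40
python3 - <<'E'
from h import *
pull()
n="top";p,d=grab_frame(n);cv2.imwrite(f"pics/t2.png",cv2.resize(p[170:260,330:450,::-1],(800,600),interpolation=cv2.INTER_CUBIC))
E
```

```text
clock: 2.65
tcp_pos: [0.4976, -0.4521, 0.0884]
orientation: [-2.143, -1.735, -0.575]
contact_force: [0.2, -0.2, 0.3]
grip_width: 0.0856
gripper_force: 0.0
t 2.65 origin [ 0.5046 -0.4197  0.0309] euler ZYX [ 78.02 -29.96  -0.14] F [ 0.2 -0.2  0.3] w 0.0856 0.0
```

View pics/t2.png

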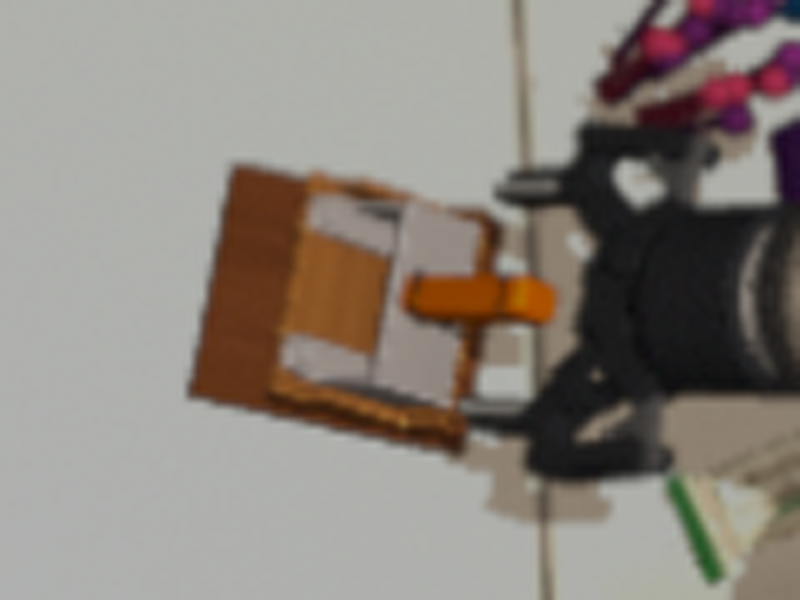

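The fingers at (500,185) and (465,408) straddle the handle at (480,297) evenly. Closing.

```bash
python3 -m pendant '{"translation":[[0,0,0],[0,0,0],[0,0,0],[0,0,0],[0,0,0],[0,0,0],[0,0,0],[0,0,0]],"delta_rot":[[0,0,0],[0,0,0],[0,0,0],[0,0,0],[0,0,0],[0,0,0],[0,0,0],[0,0,0]]}' 0 80; python3 -c "
from h import *
pull()"
```

```text
clock: 3.7
tcp_pos: [0.4975, -0.4515, 0.0881]
orientation: [-2.142, -1.735, -0.575]
contact_force: [0.2, 0.7, 1.0]
grip_width: 0.0171
gripper_force: 78.0
t 3.7 origin [ 0.5045 -0.4191  0.0307] euler ZYX [ 78.03 -30.    -0.11] F [0.2 0.7 1. ] w 0.0171 78.0
```

```bash
python3 -m pendant '{"translation":[[-0.03,-0.12,0.22],[-0.08,-0.37,0.65],[-0.15,-0.7,1.25],[-0.23,-1.1,1.95],[-0.31,-1.5,2.65],[-0.42,-1.96,3.46],[-0.42,-1.96,3.46],[-0.42,-1.96,3.46]],"delta_rot":[[0,0,0],[0,0,0],[0,0,0],[0,0,0],[0,0,0],[0,0,0],[0,0,0],[0,0,0]]}'; python3 - <<'E'
from h import *
pull()
# console yaw -2, red at (.5336,-.014)
a=goal("upright above",[.46,-.25,.13],-2)
goal("front of red",[.44,-.0105,.09],-2)
E
```

```text
clock: 4.7
tcp_pos: [0.4868, -0.5004, 0.1742]
orientation: [-2.142, -1.734, -0.575]
contact_force: [-0.2, -0.3, -1.5]
grip_width: 0.0173
gripper_force: 78.1
t 4.7 origin [ 0.4938 -0.468   0.1168] euler ZYX [ 78.02 -30.    -0.08] F [-0.2 -0.3 -1.5] w 0.0173 78.1
upright above tcp [ 0.46   -0.25    0.1963] dT [-1.07 10.01  0.88] dR [ -3.99   5.14 -15.61]
front of red tcp [ 0.44   -0.0105  0.1563] dT [-1.87 19.59 -0.72] dR [ -3.99   5.14 -15.61]
```

```bash
python3 -m pendant '{"translation":[[-0.1,0.7,0.4],[-0.2,1.6,0.8],[-0.3,2.6,1],[-0.4,3.6,1.2],[-0.5,4.6,1.2],[-0.6,5.6,1.2],[-0.7,6.6,1.2],[-0.8,7.6,1.1],[-0.9,8.6,1],[-1,9.4,0.9],[-1.07,10,0.88],[-1.07,10,0.88]],"delta_rot":[[-0.36,0.47,-1.42],[-0.73,0.93,-2.84],[-1.1,1.4,-4.26],[-1.45,1.87,-5.68],[-1.81,2.34,-7.1],[-2.18,2.8,-8.5],[-2.54,3.27,-9.93],[-2.9,3.74,-11.35],[-3.26,4.2,-12.8],[-3.63,4.67,-14.2],[-3.99,5.14,-15.61],[-3.99,5.14,-15.61]]}'; python3 - <<'E'
from h import *
pull();print(get_obs()["joints"].round(2))
goal("front of red",[.44,-.0105,.085],-2)
E
```

```text
clock: 6.2
tcp_pos: [0.4605, -0.2476, 0.1959]
orientation: [-3.14, 0.046, 0.002]
contact_force: [-1.1, -0.2, -2.0]
grip_width: 0.0173
gripper_force: 78.4
t 6.2 origin [ 0.4605 -0.2475  0.1296] euler ZYX [-1.67  0.08  0.08] F [-1.1 -0.2 -2. ] w 0.0173 78.4
[ 0.44  0.27 -0.07  1.95  0.02  0.92 -1.25]
front of red tcp [ 0.44   -0.0105  0.1513] dT [-0.82  9.48 -1.78] dR [-0.02 -0.02 -0.07]
```

```bash
python3 - <<'E'
from h import *
for n in("scene","top"):
    p,d=grab_frame(n);C=cloud(n,d);H=cv2.cvtColor(p,cv2.COLOR_RGB2HSV)
    for nm,h0,h1,c in(("red",0,6,(.534,-.013)),("yel",20,35,(.53,-.103)),("blue",95,125,(.527,-.192))):
        m=(H[...,0]>=h0)&(H[...,0]<=h1)&(H[...,1]>120)&(np.hypot(C[...,0]-c[0],C[...,1]-c[1])<.045)&(C[...,2]>.046)&(C[...,2]<.08)
        P=C[m]
        if len(P)<30: print(n,nm,len(P));continue
        (x,y),r=cv2.minEnclosingCircle((P[:,:2]*1000).astype(np.float32));lo,hi=np.percentile(P,[1,99],0)
        print(n,nm,len(P),"circ",round(x,1),round(y,1),round(r,1),"mid",((lo+hi)/2).round(4),(hi-lo).round(4),"zmax",hi[2].round(4))
    cv2.imwrite(f"pics/{n}3.png",cv2.resize(p[150:300,190:390,::-1],(800,600),interpolation=cv2.INTER_CUBIC))
E
```

```text
scene red 199 circ 528.4 -11.3 32.9 mid [ 0.5282 -0.013   0.0598] [0.0581 0.0576 0.0143] zmax 0.067
scene yel 207 circ 525.7 -101.3 32.5 mid [ 0.5253 -0.1028  0.0596] [0.0565 0.0576 0.0148] zmax 0.0671
scene blue 157 circ 522.7 -191.4 31.7 mid [ 0.52   -0.1915  0.0594] [0.0533 0.0546 0.0153] zmax 0.067
top red 358 circ 533.3 -12.7 30.7 mid [ 0.5337 -0.0125  0.0604] [0.0578 0.056  0.0149] zmax 0.0679
top yel 355 circ 530.8 -103.8 31.6 mid [ 0.5307 -0.1035  0.0601] [0.0575 0.0574 0.0164] zmax 0.0683
top blue 348 circ 527.7 -192.3 30.3 mid [ 0.5274 -0.1924  0.0604] [0.0575 0.0573 0.0158] zmax 0.0683
```

View pics/scene3.png

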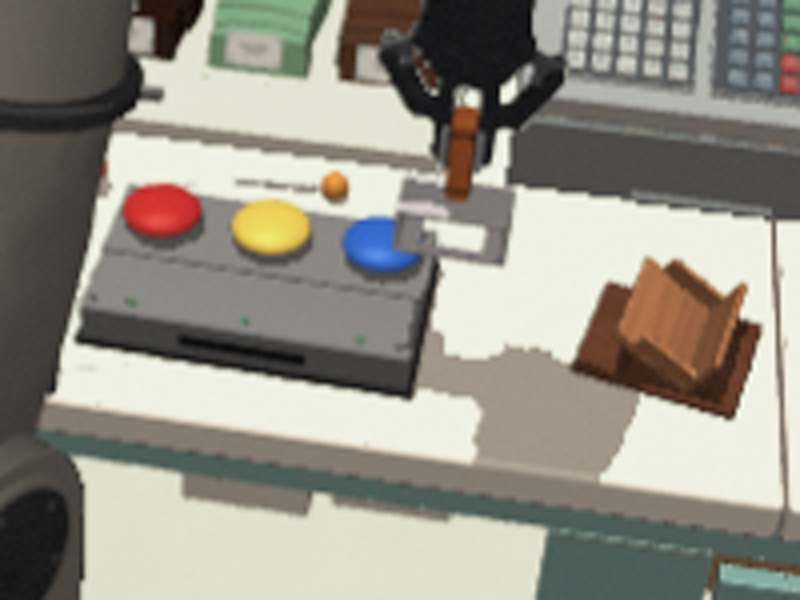

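The scene crop shows the puller hanging upright and level from the gripper at about (455,220), with the red cap at (163,210) and all three caps seated. I'll move in front of the red cap, then feel gently for the deck.

```bash
python3 -m pendant '{"translation":[[0,0.7,0],[0,1.7,0],[0,2.8,0],[0,3.9,0],[0,5,0],[0,6.1,0],[0,7.2,0],[0,8.2,0],[0,9,0],[0,9.5,0],[0,9.5,0],[0,9.5,0]],"delta_rot":[[0,0,-0.05],[0,0,-0.05],[0,0,-0.05],[0,0,-0.05],[0,0,-0.05],[0,0,-0.05],[0,0,-0.05],[0,0,-0.05],[0,0,-0.05],[0,0,-0.05],[0,0,-0.05],[0,0,-0.05]]}' >/dev/null; python3 - <<'E'
from h import *
pull()
goal("pre touch",[.461,-.0101,.050],-1.9)
E
```

```text
t 7.8 origin [ 0.4602 -0.0144  0.1302] euler ZYX [-2.34  0.02 -0.02] F [ 0.5  0.4 -0.6] w 0.0175 78.3
pre touch tcp [ 0.461  -0.0101  0.1163] dT [ 0.03  0.17 -3.21] dR [ 0.   -0.    0.09]
```

```bash
python3 -m pendant '{"translation":[[0.03,0.1,-0.5],[0.03,0.15,-1.1],[0.03,0.15,-1.8],[0.03,0.15,-2.5],[0.03,0.15,-3],[0.03,0.15,-3.2],[0.03,0.15,-3.2],[0.03,0.15,-3.2]],"delta_rot":[[0,0,0.05],[0,0,0.05],[0,0,0.05],[0,0,0.05],[0,0,0.05],[0,0,0.05],[0,0,0.05],[0,0,0.05]]}' >/dev/null; python3 - <<'E'
from h import *
pull()
goal("touch",[.461,-.0101,.0408],-1.9)
n="top";p,d=grab_frame(n);cv2.imwrite(f"pics/t4.png",cv2.resize(p[170:260,190:310,::-1],(800,600),interpolation=cv2.INTER_CUBIC))
E
```

```text
t 8.8 origin [ 0.4615 -0.0093  0.0507] euler ZYX [-2.02 -0.04 -0.  ] F [ 0.7  0.4 -1.6] w 0.0172 78.3
touch tcp [ 0.461  -0.0101  0.1071] dT [-0.02 -0.03 -0.4 ] dR [0.   0.01 0.02]
```

View pics/t4.png

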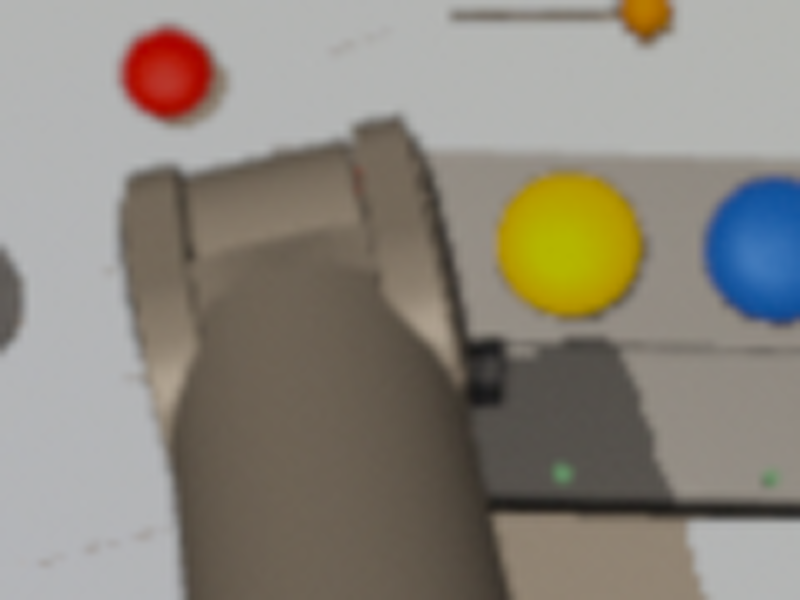

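The elbow hides the red cap and the puller here, with only yellow at (570,243) and blue at (775,248) visible. I'll feel for the deck in small steps.

```bash
Z='[0,0,0]'; python3 -m pendant '{"translation":[[-0.02,-0.03,-0.1],[-0.02,-0.03,-0.2],[-0.02,-0.03,-0.24],[-0.02,-0.03,-0.24]],"delta_rot":[[0,0,0],[0,0,0],[0,0,0],[0,0,0]]}' | grep force; python3 -c "
from h import *
pull()"
python3 -m pendant '{"translation":[[0,0,-0.03],[0,0,-0.06],[0,0,-0.06]],"delta_rot":[[0,0,0],[0,0,0],[0,0,0]]}' | grep contact;  python3 -c "
from h import *
pull()"
python3 -m pendant '{"translation":[[0,0,-0.03],[0,0,-0.06],[0,0,-0.06]],"delta_rot":[[0,0,0],[0,0,0],[0,0,0]]}' | grep contact;  python3 -c "
from h import *
pull()"
```

```text
contact_force: [-0.3, 0.4, -1.1]
gripper_force: 78.3
t 9.35 origin [ 0.4603 -0.0101  0.0441] euler ZYX [-2.01  0.03 -0.01] F [-0.3  0.4 -1.1] w 0.0172 78.3
contact_force: [0.7, 0.4, -0.9]
t 9.72 origin [ 0.4604 -0.0101  0.0427] euler ZYX [-2.02  0.02 -0.01] F [ 0.7  0.4 -0.9] w 0.0172 78.3
contact_force: [0.2, 0.5, -1.1]
t 10.1 origin [ 0.4604 -0.0101  0.0412] euler ZYX [-2.01  0.03 -0.01] F [ 0.2  0.5 -1.1] w 0.0175 78.3
```

```bash
python3 -m pendant '{"translation":[[0,0,-0.03],[0,0,-0.04],[0,0,-0.04]],"delta_rot":[[0,0,0],[0,0,0],[0,0,0]]}' | grep contact;  python3 -c "
from h import *
pull()"
```

```text
contact_force: [-0.7, 0.1, -0.6]
t 10.47 origin [ 0.4605 -0.0101  0.0403] euler ZYX [-2.01  0.01 -0.01] F [-0.7  0.1 -0.6] w 0.0171 78.6
```

```bash
python3 -m pendant '{"translation":[[0,0,-0.03],[0,0,-0.04],[0,0,-0.04]],"delta_rot":[[0,0,0],[0,0,0],[0,0,0]]}' | grep contact;  python3 -c "
from h import *
pull()"
```

```text
contact_force: [-3.6, -0.8, 10.4]
t 10.85 origin [ 0.4606 -0.0104  0.0402] euler ZYX [-2.03 -0.   -0.03] F [-3.6 -0.8 10.4] w 0.017 80.2
```

```bash
python3 -m pendant '{"translation":[[0,0,0.06],[0,0,0.13],[0,0,0.13],[0,0,0.13]],"delta_rot":[[0,0,0],[0,0,0],[0,0,0],[0,0,0]]}' | grep contact;  python3 -c "
from h import *
pull()"
```

```text
contact_force: [-0.0, -0.2, -0.8]
t 11.35 origin [ 0.4603 -0.0101  0.0424] euler ZYX [-2.01  0.03 -0.01] F [-0.  -0.2 -0.8] w 0.0173 78.2
```

```bash
python3 -m pendant '{"translation":[[0.1,0,0.01],[0.3,-0.01,0.01],[0.5,-0.02,0.01],[0.75,-0.03,0.01],[1,-0.03,0.01],[1.25,-0.04,0.01],[1.5,-0.05,0.01],[1.75,-0.06,0.01],[2,-0.06,0.01],[2.2,-0.07,0.01],[2.4,-0.08,0.01],[2.4,-0.08,0.01]],"delta_rot":[[0,0,0],[0,0,0],[0,0,0],[0,0,0],[0,0,0],[0,0,0],[0,0,0],[0,0,0],[0,0,0],[0,0,0],[0,0,0],[0,0,0]]}' | grep contact;  python3 -c "
from h import *
pull()"
```

```text
contact_force: [0.2, -0.0, -1.3]
t 12.85 origin [ 0.5208 -0.0121  0.0427] euler ZYX [-2.02  0.   -0.  ] F [ 0.2 -0.  -1.3] w 0.0172 78.2
```

Free so far. Now the last 14 mm in short steps.

```bash
python3 -m pendant '{"translation":[[0.1,0,0],[0.2,-0.01,0],[0.3,-0.01,0],[0.4,-0.01,0],[0.44,-0.01,0],[0.44,-0.01,0]],"delta_rot":[[0,0,0],[0,0,0],[0,0,0],[0,0,0],[0,0,0],[0,0,0]]}' | grep contact;  python3 -c "
from h import *
pull()"
```

```text
contact_force: [-0.2, -0.2, -1.0]
t 13.6 origin [ 0.5315 -0.0124  0.0428] euler ZYX [-2.02  0.01 -0.01] F [-0.2 -0.2 -1. ] w 0.0172 78.2
```

```bash
python3 -m pendant '{"translation":[[0.02,0,0],[0.05,0,0],[0.05,0,0]],"delta_rot":[[0,0,0],[0,0,0],[0,0,0]]}' | grep contact;  python3 -c "
from h import *
pull()"
```

```text
contact_force: [0.3, 1.0, -1.6]
t 13.97 origin [ 0.5328 -0.0124  0.0428] euler ZYX [-2.02  0.01 -0.01] F [ 0.3  1.  -1.6] w 0.0173 78.2
```

```bash
python3 -m pendant '{"translation":[[0.02,0,0],[0.04,0,0],[0.04,0,0]],"delta_rot":[[0,0,0],[0,0,0],[0,0,0]]}' | grep contact;  python3 -c "
from h import *
pull()"
```

```text
contact_force: [-1.3, -0.4, -1.1]
t 14.35 origin [ 0.5335 -0.0124  0.0427] euler ZYX [-2.02  0.04 -0.01] F [-1.3 -0.4 -1.1] w 0.017 78.3
```

```bash
python3 -m pendant '{"translation":[[0.02,0,0],[0.04,0,0],[0.04,0,0]],"delta_rot":[[0,0,0],[0,0,0],[0,0,0]]}' | grep contact;  python3 -c "
from h import *
pull()"
```

```text
contact_force: [-3.0, 0.2, 1.1]
t 14.72 origin [ 0.5337 -0.0124  0.0425] euler ZYX [-2.01  0.12 -0.02] F [-3.   0.2  1.1] w 0.0172 78.5
```

```bash
python3 -m pendant '{"translation":[[0.02,0,0],[0.04,0,0],[0.04,0,0]],"delta_rot":[[0,0,0],[0,0,0],[0,0,0]]}' | grep contact;  python3 -c "
from h import *
pull()"
```

```text
contact_force: [-5.7, 0.2, 2.0]
t 15.1 origin [ 0.5339 -0.0124  0.0423] euler ZYX [-2.01  0.2  -0.03] F [-5.7  0.2  2. ] w 0.0169 78.7
```

```bash
python3 -m pendant '{"translation":[[-0.06,0,0],[-0.06,0,0.03],[-0.06,0,0.07],[-0.06,0,0.11],[-0.06,0,0.15],[-0.06,0,0.19],[-0.06,0,0.23],[-0.06,0,0.27],[-0.06,0,0.31],[-0.06,0,0.35],[-0.06,0,0.4],[-0.06,0,0.45]],"delta_rot":[[0,0,0],[0,0,0],[0,0,0],[0,0,0],[0,0,0],[0,0,0],[0,0,0],[0,0,0],[0,0,0],[0,0,0],[0,0,0],[0,0,0]]}' | grep contact;  python3 -c "
from h import *
pull()"
```

```text
contact_force: [-2.9, -0.4, -7.3]
t 16.6 origin [ 0.5346 -0.0125  0.055 ] euler ZYX [-2.02 -0.03 -0.02] F [-2.9 -0.4 -7.3] w 0.0173 82.5
```

```bash
python3 -m pendant '{"translation":[[0,0,0.08],[0,0,0.16],[0,0,0.28],[0,0,0.44],[0,0,0.64],[0,0,0.88],[0,0,1.16],[0,0,1.48],[0,0,1.8],[0,0,2],[0,0,2],[0,0,2]],"delta_rot":[[0,0,0],[0,0,0],[0,0,0],[0,0,0],[0,0,0],[0,0,0],[0,0,0],[0,0,0],[0,0,0],[0,0,0],[0,0,0],[0,0,0]]}' | grep contact;  python3 - <<'E'
from h import *
pull()
p,d=grab_frame("scene");q,e=grab_frame("top")
K,k1,Rm,t=cam("scene")
a=p[150:300,150:350,::-1];b=q[140:290,190:390,::-1]
cv2.imwrite("pics/s5.png",cv2.resize(np.hstack([a,b]),(800,300),interpolation=cv2.INTER_CUBIC))
E
```

```text
contact_force: [-1.2, 0.5, -2.4]
t 18.1 origin [ 0.534  -0.0124  0.1038] euler ZYX [-2.01  0.04 -0.01] F [-1.2  0.5 -2.4] w 0.0169 83.5
```

View pics/s5.png

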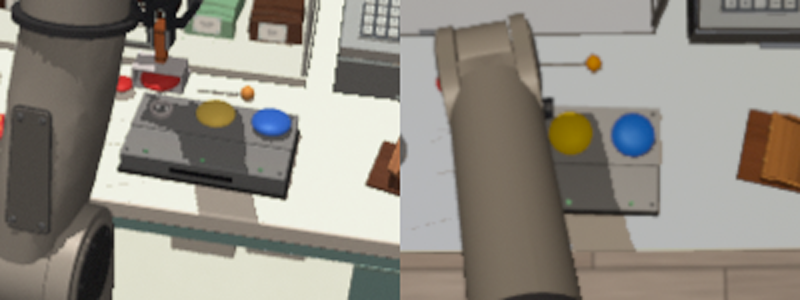

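The split picture shows the red cap seated on the fork at (160,78) in the scene half, with its collar bare and yellow and blue still on. Next I'll measure the stand and its neighbours from the first top frame.

```bash
python3 - <<'E'
from h import *
s=.64
z=np.load("top.npz");p,d=z["p"],z["d"];C=cloud("top",d)
K,k1,Rm,t=cam("top")
x0,y0,x1,y1=[int(v*s) for v in(262,312,305,358)]
sub=p[y0:y1,x0:x1]
g=cv2.cvtColor(sub,cv2.COLOR_RGB2GRAY);B=C[y0:y1,x0:x1]
def onplane(uv,zz):
    q=cv2.undistortPoints(np.array(uv,float).reshape(-1,1,2),K,np.array([k1,0,0,0.]))[:,0]
    dr=np.c_[q,np.ones(len(q))]@Rm;o=-Rm.T@t;return o+dr*((zz-o[2])/dr[:,2])[:,None]
m=(g<90).astype(np.uint8)
for th in(80,100,120):
    c,_=cv2.findContours((g<th).astype(np.uint8),0,1);c=max(c,key=cv2.contourArea).reshape(-1,2)+[x0,y0]
    W=onplane(c,.006)[:,:2]*1000;print(th,cv2.minEnclosingCircle(W.astype(np.float32)))
P=B.reshape(-1,3)
for lo in(.03,.035):
    Q=P[P[:,2]>lo];print(len(Q),cv2.minEnclosingCircle((Q[:,:2]*1000).astype(np.float32)),np.median(Q[:,2]),Q[:,:2].mean(0))
for n,(a,b,c,e) in(("tin",(195,340,262,390)),("jar",(165,258,225,315)),("paper",(145,365,205,405))):
    Q=C[int(b*s):int(e*s),int(a*s):int(c*s)].reshape(-1,3);Q=Q[Q[:,2]>.008];print(n,np.percentile(Q,[2,98],0).round(3))
big=cv2.resize(p[y0-5:y1+5,x0-5:x1+5,::-1],None,fx=16,fy=16,interpolation=cv2.INTER_CUBIC);print(x0-5,y0-5,big.shape);cv2.imwrite("pics/stand.png",big)
E
```

```text
80 ((511.60101318359375, 166.5321044921875), 19.392045974731445)
100 ((511.91424560546875, 173.50721740722656), 32.18778991699219)
120 ((513.3690185546875, 173.6939239501953), 33.01626968383789)
57 ((430.85888671875, 58.5804328918457), 160.2464141845703) 0.03843987775956186 [0.50861087 0.16462801]
43 ((430.85888671875, 58.5804328918457), 160.2464141845703) 0.040093426712721425 [0.50704297 0.16168889]
tin [[0.419 0.232 0.014]
 [0.49  0.321 0.027]]
jar [[0.568 0.302 0.013]
 [0.624 0.36  0.105]]
paper [[0.383 0.341 0.009]
 [0.455 0.42  0.078]]
162 194 (640, 608, 3)
```

View pics/stand.png

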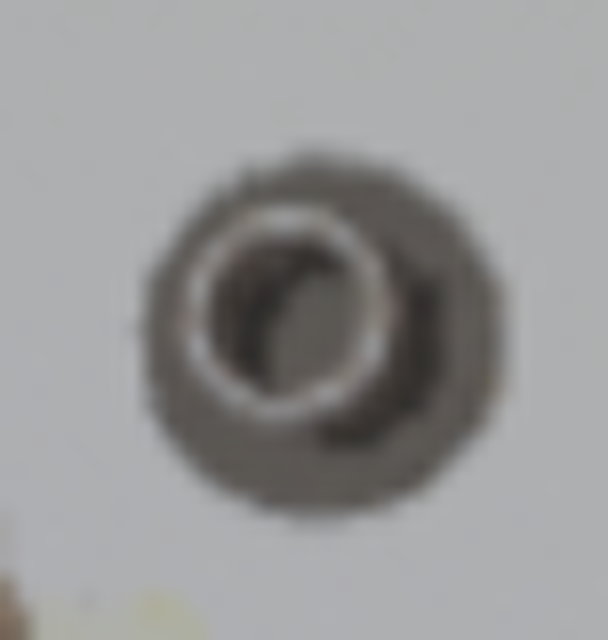

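The crop shows the disc centred at (325,335) and the collar rim centred at (290,308).

```bash
python3 - <<'E'
from h import *
K,k1,Rm,t=cam("top")
def onplane(uv,zz):
    q=cv2.undistortPoints(np.array(uv,float).reshape(-1,1,2),K,np.array([k1,0,0,0.]))[:,0]
    dr=np.c_[q,np.ones(len(q))]@Rm;o=-Rm.T@t;return o+dr*((zz-o[2])/dr[:,2])[:,None]
r=onplane([[179.66,212.78]],.04);b=onplane([[181.84,214.5]],.006);print(r,b)
# same kind of measurement for caps from first frame
p=np.load("top.npz")["p"];H=cv2.cvtColor(p,cv2.COLOR_RGB2HSV)
for nm,h0,h1,(a,bb,c,e) in(("red",0,8,(230,192,259,221)),("yel",20,35,(260,192,291,221)),("blue",95,125,(291,192,323,221))):
    m=np.zeros(p.shape[:2],np.uint8);S=H[bb:e,a:c];m[bb:e,a:c]=(S[...,0]>=h0)&(S[...,0]<=h1)&(S[...,1]>120)
    M=cv2.moments(m,True);print(nm,onplane([[M["m10"]/M["m00"],M["m01"]/M["m00"]]],.052).round(4))
pull()
for yaw in(15,):
    st=(r[0]+b[0])/2;c=np.cos(np.radians(yaw));q=np.sin(np.radians(yaw))
    goal("above",[st[0]-.001*c,st[1]-.001*q,.10],yaw)
    goal("down",[st[0]-.001*c,st[1]-.001*q,.026],yaw)
E
```

```text
[[0.51449564 0.17351935 0.04      ]] [[0.51365293 0.17296721 0.006     ]]
red [[ 0.5334 -0.0133  0.052 ]]
yel [[ 0.5305 -0.1034  0.052 ]]
blue [[ 0.5277 -0.1931  0.052 ]]
t 18.2 origin [ 0.5339 -0.0124  0.1037] euler ZYX [-2.02  0.05 -0.01] F [ 0.3 -0.1 -3.3] w 0.017 83.5
above tcp [0.5131 0.173  0.1663] dT [-0.83  7.42 -0.15] dR [ 0.   -0.01  3.4 ]
down tcp [0.5131 0.173  0.0923] dT [-0.83  7.42 -3.11] dR [ 0.   -0.01  3.4 ]
```

```bash
python3 -m pendant '{"translation":[[-0.03,0.3,0],[-0.1,0.9,0],[-0.2,1.7,0],[-0.3,2.6,0],[-0.4,3.5,0],[-0.5,4.4,0],[-0.6,5.3,0],[-0.7,6.1,0],[-0.78,6.8,0],[-0.84,7.25,0],[-0.85,7.42,0],[-0.85,7.42,0]],"delta_rot":[[0,0,0.15],[0,0,0.45],[0,0,0.8],[0,0,1.2],[0,0,1.6],[0,0,2],[0,0,2.4],[0,0,2.8],[0,0,3.1],[0,0,3.3],[0,0,3.4],[0,0,3.4]]}' | grep contact;  python3 - <<'E'
from h import *
import time
pull()
C0=grab_frame("scene")
pull()
p=C0[0];q,_=grab_frame("top")
a=p[150:300,80:280,::-1];b=q[140:290,90:290,::-1]
cv2.imwrite("pics/s6.png",cv2.resize(np.hstack([a,b]),(800,300),interpolation=cv2.INTER_CUBIC))
goal("down",[.5126,.1728,.05],15)
E
```

```text
contact_force: [0.4, -0.3, -2.4]
t 19.7 origin [0.513  0.1728 0.1039] euler ZYX [14.97  0.02 -0.02] F [ 0.4 -0.3 -2.4] w 0.0172 83.6
t 19.75 origin [0.5131 0.1724 0.1039] euler ZYX [14.93  0.03 -0.03] F [ 0.1  0.2 -1. ] w 0.0171 83.6
down tcp [0.5126 0.1728 0.1163] dT [-0.02  0.02 -2.16] dR [ 0.01 -0.    0.02]
```

```bash
python3 -m pendant '{"translation":[[0,0,-0.3],[0,0,-0.8],[0,0,-1.2],[0,0,-1.5],[0,0,-1.7],[0,0,-1.8],[0,0,-1.9],[0,0,-2],[0,0,-2.1],[0,0,-2.2],[0,0,-2.3],[0,0,-2.3]],"delta_rot":[[0,0,0],[0,0,0],[0,0,0],[0,0,0],[0,0,0],[0,0,0],[0,0,0],[0,0,0],[0,0,0],[0,0,0],[0,0,0],[0,0,0]]}' | grep contact;  python3 - <<'E'
from h import *
pull()
E
```

```text
contact_force: [0.4, -0.1, -1.9]
t 21.3 origin [0.5128 0.1731 0.0463] euler ZYX [ 1.499e+01  3.000e-02 -1.000e-02] F [ 0.4 -0.1 -1.9] w 0.0166 83.6
```

```bash
cat > red.py <<'E'
from h import *
for n in("scene","top"):
    p,d=grab_frame(n);C=cloud(n,d);H=cv2.cvtColor(p,cv2.COLOR_RGB2HSV)
    m=(H[...,0]<=6)&(H[...,1]>120)&(np.hypot(C[...,0]-.514,C[...,1]-.173)<.045)&(C[...,2]>.02)&(C[...,2]<.1)
    P=C[m]
    if len(P)>9:
        lo,hi=np.percentile(P,[2,98],0);print(n,len(P),"mid",((lo+hi)/2).round(4),(hi-lo).round(4),"z",lo[2].round(4),hi[2].round(4))
E
python3 -m pendant '{"translation":[[0,0,-0.08],[0,0,-0.18],[0,0,-0.28],[0,0,-0.38],[0,0,-0.48],[0,0,-0.58],[0,0,-0.68],[0,0,-0.78],[0,0,-0.88],[0,0,-0.88]],"delta_rot":[[0,0,0],[0,0,0],[0,0,0],[0,0,0],[0,0,0],[0,0,0],[0,0,0],[0,0,0],[0,0,0],[0,0,0]]}' | grep contact;  python3 red.py; python3 -c "
from h import *
pull()"
```

```text
contact_force: [-0.9, -0.1, -0.7]
t 22.65 origin [0.513  0.1731 0.0245] euler ZYX [ 1.498e+01  2.000e-02 -1.000e-02] F [-1.4 -0.3 -1.2] w 0.0174 83.6
```

```bash
python3 -m pendant '{"translation":[[-0.1,-0.03,0],[-0.29,-0.08,0],[-0.58,-0.16,0],[-0.87,-0.23,0],[-1.16,-0.31,0],[-1.45,-0.39,0],[-1.74,-0.47,0],[-2.03,-0.55,0],[-2.32,-0.62,0],[-2.6,-0.7,0],[-2.9,-0.78,0],[-2.9,-0.78,0]],"delta_rot":[[0,0,0],[0,0,0],[0,0,0],[0,0,0],[0,0,0],[0,0,0],[0,0,0],[0,0,0],[0,0,0],[0,0,0],[0,0,0],[0,0,0]]}' | grep contact;  python3 red.py; python3 -c "
from h import *
pull()"
```

```text
contact_force: [-0.7, -0.3, -1.5]
top 190 mid [0.5126 0.1607 0.0492] [0.0472 0.0426 0.0139] z 0.0422 0.0561
t 24.25 origin [0.4407 0.1537 0.0246] euler ZYX [ 1.499e+01 -1.000e-02 -0.000e+00] F [-0.8  0.6 -1.1] w 0.017 83.7
```

```bash
python3 -m pendant '{"translation":[[0,-0.15,0],[0,-0.45,0],[0,-0.8,0],[0,-1.15,0],[0,-1.5,0],[0,-1.7,-0.1],[0,-1.75,-0.3],[0,-1.75,-0.5],[0,-1.75,-0.7],[0,-1.75,-0.85],[0,-1.75,-0.9],[0,-1.75,-0.9]],"delta_rot":[[0,0,0],[0,0,0],[0,0,0],[0,0,0],[0,0,0],[0,0,0],[0,0,0],[0,0,0],[0,0,0],[0,0,0],[0,0,0],[0,0,0]]}' | grep contact;  python3 -c "
from h import *
pull()"
python3 -m pendant '{"translation":[[0,0,-0.03],[0,0,-0.05],[0,0,-0.05]],"delta_rot":[[0,0,0],[0,0,0],[0,0,0]]}' | grep contact;  python3 -c "
from h import *
pull()"
```

```text
contact_force: [0.0, 0.1, -0.8]
t 25.75 origin [0.4404 0.11   0.0019] euler ZYX [14.99  0.02 -0.  ] F [ 0.   0.1 -0.8] w 0.0171 83.7
contact_force: [0.0, -0.8, -1.4]
t 26.12 origin [0.4405 0.1099 0.0008] euler ZYX [ 1.498e+01  1.000e-02 -1.000e-02] F [ 0.  -0.8 -1.4] w 0.0167 83.7
```

```bash
python3 -m pendant '{"translation":[[0,0,-0.02],[0,0,-0.04],[0,0,-0.04]],"delta_rot":[[0,0,0],[0,0,0],[0,0,0]]}' | grep contact;  python3 -c "
from h import *
pull()"
```

```text
contact_force: [-1.8, -2.1, 5.8]
t 26.5 origin [4.407e-01 1.098e-01 2.000e-04] euler ZYX [14.97 -0.   -0.02] F [-1.8 -2.1  5.8] w 0.0171 84.6
```

```bash
python3 -m pendant '{"translation":[[0,0,0.02],[0,0,0.02],[0,0,0.02],[0,0,0.02],[0,0,0.02],[0,0,0.02]],"delta_rot":[[0,0,0],[0,0,0],[0,0,0],[0,0,0],[0,0,0],[0,0,0]]}' 0.6 20
python3 -m pendant '{"translation":[[0,0,0.3],[0,0,0.9],[0,0,1.7],[0,0,2.6],[0,0,3.5],[0,0,4.4],[0,-0.8,5],[0,-2,5],[0,-3.5,5],[0,-5.2,5],[0,-7,5],[0,-8.5,5]],"delta_rot":[[0,0,0],[0,0,0],[0,0,0],[0,0,0],[0,0,0],[0,0,0],[0,0,0],[0,0,0],[0,0,0],[0,0,0],[0,0,0],[0,0,0]]}' | grep contact
python3 -m pendant '{"translation":[[0,-1.5,0],[0,-3.5,0],[0,-5.5,0],[0,-5.5,0]],"delta_rot":[[0,0,0],[0,0,0],[0,0,0],[0,0,0]]}' | grep -E "clock|tcp"
python3 red.py; python3 - <<'E'
from h import *
p,d=grab_frame("scene");q,_=grab_frame("top")
a=p[140:290,60:260,::-1];b=q[140:290,90:290,::-1]
cv2.imwrite("pics/s7.png",cv2.resize(np.vstack([a,b]),(400*2,600*1),interpolation=cv2.INTER_CUBIC) if 0 else cv2.resize(np.hstack([a,b]),(800,300),interpolation=cv2.INTER_CUBIC))
E
```

```text
clock: 27.25
tcp_pos: [0.4404, 0.1099, 0.0665]
orientation: [3.115, 0.41, -0.0]
contact_force: [-0.9, -0.5, -0.4]
grip_width: 0.0512
gripper_force: 0.0
contact_force: [1.0, 0.5, -0.2]
clock: 29.25
tcp_pos: [0.4398, -0.2442, 0.1927]
top 356 mid [0.5083 0.1692 0.0498] [0.0549 0.0555 0.0151] z 0.0423 0.0574
```

View pics/s7.png

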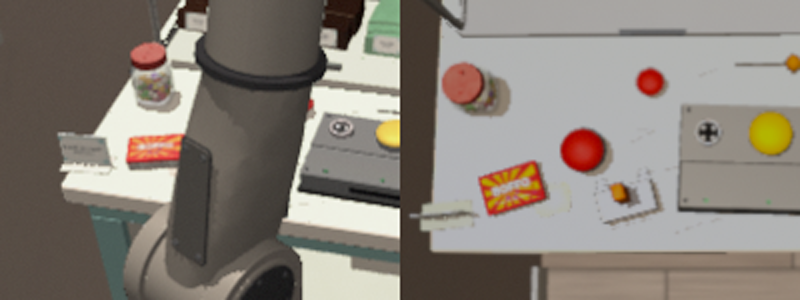

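The top half shows the red cap on the stand at (583,150) and the puller standing upright at (622,195). The console socket is bare, and the tin and jar are unmoved. I'll check that the cap is level by comparing it with the yellow one.

```bash
python3 - <<'E'
from h import *
p,d=grab_frame("top");C=cloud("top",d);H=cv2.cvtColor(p,cv2.COLOR_RGB2HSV)
for nm,h0,h1,c in(("red",0,6,(.509,.17)),("yel",20,35,(.53,-.103)),("blue",95,125,(.527,-.192))):
    m=(H[...,0]>=h0)&(H[...,0]<=h1)&(H[...,1]>120)&(np.hypot(C[...,0]-c[0],C[...,1]-c[1])<.04)&(C[...,2]>.035)&(C[...,2]<.08)
    P=C[m];v,u=np.nonzero(m);k=P.mean(0);A=np.c_[P[:,:2]-k[:2],np.ones(len(P))];s=np.linalg.lstsq(A,P[:,2],rcond=None)[0]
    X=P[:,:2]-k[:2];A2=np.c_[X,np.ones(len(P)),(X**2).sum(1)];s2=np.linalg.lstsq(A2,P[:,2],rcond=None)[0]
    lo,hi=np.percentile(P,[2,98],0)
    print(nm,len(P),"mean",k.round(4),"mid",((lo+hi)/2).round(4),"plane tilt deg",np.degrees(np.arctan(s[:2])).round(1),"apex",(k[:2]-s2[:2]/2/s2[3]).round(4),"zmax",hi[2].round(4))
E
```

```text
red 356 mean [0.5079 0.1681 0.0504] mid [0.5083 0.1694 0.0498] plane tilt deg [1.4 0.9] apex [0.5098 0.1695] zmax 0.0577
yel 369 mean [ 0.5296 -0.1033  0.0599] mid [ 0.5295 -0.1035  0.0546] plane tilt deg [3.8 4. ] apex [ 0.533  -0.1003] zmax 0.0677
blue 352 mean [ 0.5266 -0.1923  0.0606] mid [ 0.5272 -0.1936  0.0597] plane tilt deg [3.  1.9] apex [ 0.5298 -0.1907] zmax 0.0674
```

```bash
python3 -c "
from bench import *
print(hand_in())"
```

```text
the job is handed in; nothing more can be done
None
```

I handed the job in at about 30 s: the red cap sits flat on the stand (about 6 mm off centre), the puller stands upright on the worktop and is released, and the blue and yellow caps are still on.

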